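Kit the parts of one weldment

ROBOT

A 6-joint arm with a two-finger parallel gripper is mounted at the origin on the work surface. World frame = base frame: x ahead of the robot, y to its left, z up, the work surface at z = 0. Lengths are in m, angles in degrees, forces in N, time in s.
With the tool pointing down it reaches from about 0.4 to 0.825 m from the base axis. Payload 7 kg.
Tool frame: the origin (TCP) lies at the very end of the fingers, on their centre line; the grasp point (between the pads) lies 19 mm behind it; z points along the fingers, y is the line along which they close (so a half turn about z gives the same grasp; the last joint's range is limited). The gripper opens to 88 mm and grips with 3 to 60 N. Pads are 19 mm wide; open, the fingers measure 130 mm over their backs; the gripper's body (78 mm by 193 mm) begins 47 mm behind the grasp point.
Start: joints at [-53.738, 20.546, 0.682, 0, -70.136, -16.507], TCP at [0.228, -0.635, 0.227] pointing down, gripper open.
Joint ranges: [-176.03, 176.03], [-82.01, 121.73], [-58.28, 71.71], [-173.87, 95.51], [-174.79, -0.11], [-173.66, 173.66]. Speed limits (degrees/s): [136.94, 136.94, 172.46, 180, 180, 180].

INTERFACE

Orientations are given as [roll, pitch, yaw] about the fixed x, y, z axes, in that order (R = Rz(yaw) Ry(pitch) Rx(roll)).
In Python, from plant import ctrl, viewer gives the robot as it stands.
- The arm moves only by the tool servo_tool, never from a script. Its argument "rows" is a list of rows, each a list of 6 numbers: the shift along the world's x, y, z in mm, then the turn, a rotation vector about the world's x, y, z in degrees. A call has 1 to 5 rows; each row shifts and turns the commanded pose from where the row before left it; what a row does not reach is not made up. A row lasts 1/12 s, in which the tool goes at most 41.7 mm and 7.16 degrees, less where a joint would pass 70% of its speed; a pose out of reach is approached as far as the arm can. A call is refused whole if a number of a shift passes 41.7 or a number of a turn 7.16, either way. A call with a gripper value outside its range is refused whole. "fingers" is the finger opening in mm, from 0 to 87.6, set as the call begins (left out, the last holds). The fingers move at their own pace and stop on an object; the grip force is fixed at half the most. Time passes only in rows, so rows that do not move let the fingers close. It gives the time, the measured TCP pose, the force and the opening at its end, in the units of the state.
- ctrl.get_obs(): the state, without advancing time (a new reading comes with each control period).
- viewer.snapshot(name): name is "side" or "top"; returns (picture, depth): 384x512x3 uint8, red, green, blue; 384x512 float32, m along the optical axis (not along the pixel's ray), 0 where there is no reading.
- viewer.calibration(name): a dict with "fx", "fy", "cx", "cy" (pixels), "origin" and "rotation" of the camera in the world. Camera axes: x right, y up, looking along -z (the intrinsics and any distortion apply to the point x, -y, -z); pixel columns grow to the right and rows downward; lengths in m; the calibration is good to about 2 mm. A picture is of the moment at which its call begins. calibration takes no time and is no camera call.
- ctrl.close_job(): hands the job in, once; it reports no verdict.
The state is a dict: "clock": time; "joint_pos": joint angles; "qvel": joint speeds; "tau": joint torques, N m; "tool_pos": TCP position; "orientation": TCP orientation; "force": force on the tool from outside, world axes, zero at the start; "moment": the same for the moment, N m; "opening": finger opening in m.
Only numpy, scipy, OpenCV 4.12 (cv2) and the standard library are available. Lean on these libraries where they do the work, as an engineer would, in place of code of your own. Each camera call takes 0.05 s, during which the arm holds its last target. There are 200 camera calls.

TASK

Gather the parts of one weldment from the welding bench into the blue kit tray, each in its own nest: the long channel lying open side up, centred lengthwise between the two end stops; the round tube standing upright inside the collar; the ring lying flat on its plate over the post. The short channel, the square tube and the solid disc are not part of this job: leave them where they are.

Things in the scene. Friction and masses are not known exactly. Their poses are not given: they have to be found in the camera images.
- tray: Blue sheet-steel kit tray fixed to the bench, 124 mm (its x) by 356 mm (its y), rim 14 mm high above the bench. Origin at the centre of its underside, on the bench. It holds the three nests side by side along its y axis, 116 mm apart centre to centre, in any order.
- stop_seat (a point): The nest for the channel: grey plate 110 x 110 mm with two dark end stops, 10 mm high, 40 mm wide (along x) and 8 mm thick, one at each end of its y axis; 90 mm clear between them. The point is the centre of the plate's upper face, on which the part rests (9 mm above the bench). The channel's length lies along this y axis, either way round.
- post_seat (a point): The nest for the ring: same grey plate with one dark upright post at its centre, 14 mm diameter, 28 mm high with a tapered tip. The point is the centre of the plate's upper face (at the foot of the post, 9 mm above the bench).
- collar_seat (a point): The nest for the round tube: same grey plate with a dark low circular collar at its centre, inside diameter 62 mm, outside 74 mm, 10 mm high, with the plate as its floor. The point is the centre of the plate's upper face inside the collar (9 mm above the bench).
- long_channel_center (a point): The LONG steel U-channel, to be gathered: 72 mm long (its y), 40 mm wide (its x), 40 mm high, walls and web 5 mm thick, lying on its web with the open side up; 0.2 to 0.45 kg. The point is its centre, 20 mm above its underside; z up. Grip it across its 40 mm width, along its x.
- short_channel_center (a point): The SHORT steel U-channel, does not belong: same section (40 x 40 mm) but only 46 mm long (its y), open side up. The point is its centre, 20 mm above its underside.
- round_tube_center (a point): The ROUND steel tube, to be gathered: stands upright, 40 mm outside diameter, 32 mm bore, 80 mm high; 0.2 to 0.4 kg. The point is its centre, 40 mm above its lower end; z along the tube.
- square_tube_center (a point): The SQUARE steel tube, does not belong: stands upright, 40 x 40 mm outside, 80 mm high, open bore. The point is its centre, 40 mm above its lower end; x and y are square to its faces.
- ring_center (a point): The steel RING, to be gathered: lies flat, 50 mm outside diameter, 34 mm hole right through, 30 mm high; 0.17 to 0.35 kg. The point is its centre, 15 mm above its underside; z along the hole.
- disc_mid (a point): The solid steel DISC, does not belong: lies flat, 50 mm diameter, 30 mm high, no hole. The point is its centre, 15 mm above its underside.
Things that resemble listed ones, but are neither listed nor needed, are in the scene too. Leave any green look-alike of the part that bears stop_seat alone.

How it is judged:
By the outcome, as a careful person would: the job done as asked, in the order asked, and still so for the second after the job is handed in, with the robot touching nothing.
It also fails if it takes over 86 s, if anything falls off the work surface, if the arm or the gripper's body presses on something with over 40 N, if the wrist force passes 120 N, or if a joint passes its speed limit or range.

## Working session

There is one attempt and no reset: what is moved stays moved. The work goes in short steps, Python scripts to look and compute and a tool call to move; the robot and the scene stay as the last step left them, time stands still between calls to the robot, and variables do not carry over. Pictures are saved under pics/ and viewed, on a budget of 14 in all, crops included, one or two more only if the job needs it, and the job is handed in when it is done.

Besides the shell and the picture viewer there is one more tool, called after ">>>" as a command line: name --pt "numbers of a row" for each row, then --argument value for the rest. servo_tool: Moves the arm, as the interface text tells. Its arguments: {"type":"object","properties":{"rows":{"type":"array","items":{"type":"array","items":{"type":"number"}}},"fingers":{"type":"number"}},"required":["rows"]}

```bash
mkdir -p pics
cat > h.py <<'E'
import numpy as np, cv2
from plant import ctrl, viewer
def shot(n):
    im,d=viewer.snapshot(n); return im,d,viewer.calibration(n)
def cloud(d,c):
    v,u=np.mgrid[0:d.shape[0],0:d.shape[1]].astype(float)
    P=np.stack([(u-c['cx'])/c['fx']*d,-(v-c['cy'])/c['fy']*d,-d],-1)
    W=P@np.array(c['rotation']).T+np.array(c['origin'])
    W[d<=0]=np.nan; return W
def save(im,p): cv2.imwrite(p,im[...,::-1])
E
python3 - <<'E'
from h import *
for n in('top','side'):
    im,d,c=shot(n); save(im,f'pics/{n}0.png'); np.savez(f'{n}0.npz',im=im,d=d,W=cloud(d,c)); print(n,c)
print(ctrl.get_obs())
E
```

```text
Traceback (most recent call last):
  File "h.py", line 8, in cloud
    W=P@np.array(c['rotation']).T+np.array(c['origin'])
      ~~~~~~~~~~~~~~~~~~~~~~~~~~~^~~~~~~~~~~~~~~~~~~~~~
ValueError: operands could not be broadcast together with shapes (384,512) (3,)
```

View pics/top0.png

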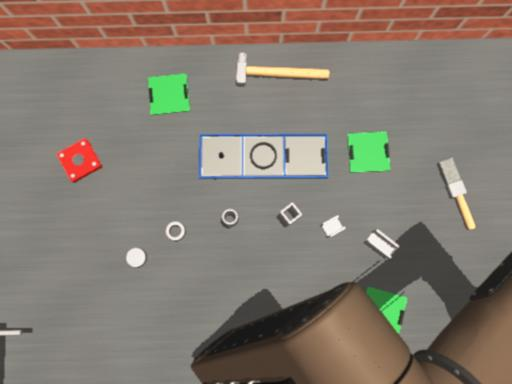

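The top view shows the tray at about (264,157). Its nests are the post at (221,156), the collar at (264,156) and the stops at (306,156). The parts are a ring at (175,231), disc (136,258), round tube (230,217), square tube (291,213), short channel (333,226) and long channel (382,243). Green look-alikes are at (169,94), (369,152) and (385,310).

```bash
sed -i "s/W=P@.*/R=np.array(c['rotation']); R=R if R.shape==(3,3) else rot(R); W=P@R.T+np.array(c['origin'])/; 1a from scipy.spatial.transform import Rotation\ndef rot(r): return Rotation.from_euler('xyz',r,degrees=True).as_matrix()" h.py
python3 - <<'E'
from h import *
np.set_printoptions(precision=4,suppress=True)
for n in('top','side'):
    im,d,c=shot(n); save(im,f'pics/{n}0.png'); W=cloud(d,c); np.savez(f'{n}0.npz',im=im,d=d,W=W); print(n,c)
    if n=='top':
        for k,(u,v) in dict(bench=(264,240),bench2=(100,200),nestpost=(232,165),collarc=(264,156),stops=(306,156),ring=(175,231),disc=(136,258),rt=(230,217),sq=(291,213),sc=(333,226),lc=(382,243)).items(): print(k,W[v,u])
        big=cv2.resize(im[125:275,115:415],None,fx=2.6,fy=2.6,interpolation=cv2.INTER_CUBIC); save(big,'pics/crop0.png')
print(ctrl.get_obs())
E
```

```text
top {'fx': 496.7044401544117, 'fy': 496.7044401544117, 'cx': 259.1065097903577, 'cy': 192.328840924708, 'origin': array([ 0.3254, -0.0006,  1.3569]), 'rotation': array([  8.088 ,  -0.038 , -91.4707])}
bench [ 0.3869 -0.0164 -0.0024]
bench2 [ 0.5084  0.4328 -0.0028]
nestpost [0.5954 0.0666 0.0074]
collarc [ 0.6179 -0.0226  0.0101]
stops [ 0.6152 -0.1389  0.0091]
ring [0.4174 0.2255 0.0014]
disc [0.3467 0.3244 0.0286]
rt [ 0.452   0.0751 -0.0006]
sq [ 0.4592 -0.0928 -0.0054]
sc [ 0.42   -0.2057  0.0016]
lc [ 0.3703 -0.3357  0.0056]
side {'fx': 397.48993668949885, 'fy': 397.48993668949885, 'cx': 254.77782086673622, 'cy': 189.8314351648432, 'origin': array([0.4113, 0.7986, 0.6923]), 'rotation': array([  52.3283,    1.1904, -175.8597])}
{'clock': 0.15, 'joint_pos': array([-53.7384,  20.5828,   0.645 ,  -0.0148, -70.1363, -16.5061]), 'qvel': array([ 0.0559, -0.0577,  0.1254,  0.0981,  0.0823, -0.0433]), 'tau': array([ -0.0007, -58.3276,  29.3289,   7.0012,   0.0088,  -0.0001]), 'tool_pos': array([ 0.228 , -0.6349,  0.2258]), 'orientation': array([ 179.9249,   -0.0078, -160.2495]), 'force': array([ 1.5304,  0.5354, -0.5597]), 'moment': array([-0.0074,  0.0385, -0.0282]), 'opening': 0.08768979583970839}
```

View pics/crop0.png

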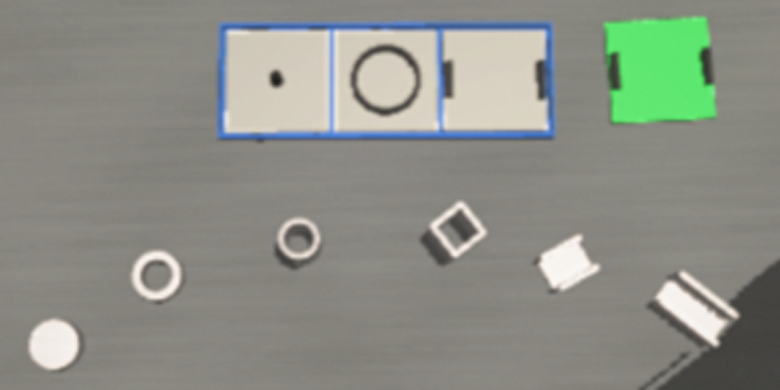

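View pics/side0.png

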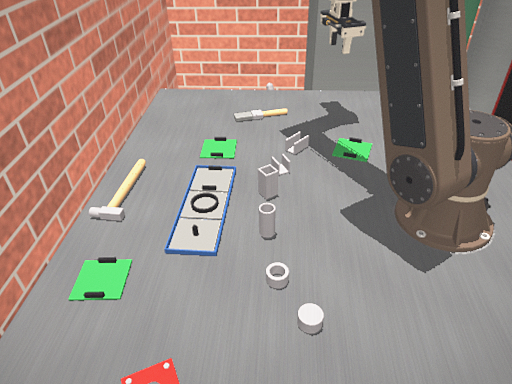

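The side view agrees: the tray has the collar in the middle at (204,203), the post at (196,230) and the stops on the far side at (209,188). The crop puts the long channel at (695,308), which is clearly longer than the short one at (567,263). The ring is at (157,275) with a hole, and the disc at (54,344) is solid. The round tube is at (298,240) and the square one at (458,229). Now I'll fit them.

```bash
cat >> h.py <<'E'
def rect(p):
    """min-area rect of xy points in mm: centre, size, angle of the long side (deg)"""
    (c,s,a)=cv2.minAreaRect((p*1000).astype(np.float32))
    if s[0]<s[1]: s=s[::-1]; a+=90
    return np.round(c,1),np.round(s,1),round((a+90)%180-90,1)
def pts(W,u,v,r,z0,z1):
    w=W[v-r:v+r+1,u-r:u+r+1].reshape(-1,3); return w[(w[:,2]>z0)&(w[:,2]<z1)]
E
cat > m.py <<'E'
from h import *
np.set_printoptions(precision=4,suppress=True)
f=np.load('top0.npz'); W=f['W']; im=f['im'].astype(int)
for k,u,v,r,z0 in [('ring',175,231,18,.02),('disc',136,258,18,.02),('rtube',230,217,20,.07),('sq',291,213,20,.07),('short',333,226,18,.03),('long',382,243,24,.03),('long_all',382,243,24,.012)]:
    p=pts(W,u,v,r,z0,.1); c,R=cv2.minEnclosingCircle((p[:,:2]*1000).astype(np.float32))
    print(k,len(p),'zmed',np.median(p[:,2]),'circ',np.round(c,1),round(R,1),'rect',rect(p[:,:2]))
sub=np.zeros(im.shape[:2],bool); sub[120:190,190:340]=1
blue=sub&(im[...,2]>im[...,0]+60)&(W[...,2]>.003)
print('tray',blue.sum(),np.median(W[blue][:,2]),rect(W[blue][:,:2]))
dark=sub&(im.sum(2)<200)
n,l,s,c=cv2.connectedComponentsWithStats(dark.astype(np.uint8))
for i in range(1,n):
    if s[i,4]>4: w=W[l==i]; print('dark',c[i],s[i,4],w.mean(0),rect(w[:,:2]))
for n in ('top','side'):
    g=np.load(n+'0.npz'); Wg=g['W']; b=Wg[(abs(Wg[...,2])<.008)&(Wg[...,0]>.25)&(Wg[...,0]<.75)&(abs(Wg[...,1])<.35)]
    A=np.c_[b[:,:2],np.ones(len(b))]; print(n,'bench',np.linalg.lstsq(A,b[:,2],rcond=None)[0],np.median(b[:,2]))
g=np.load('side0.npz'); W=g['W']
for k,u,v,r,z0 in [('ring',277,275,22,.025),('rtube',267,220,24,.075),('long',297,144,20,.033)]:
    p=pts(W,u,v,r,z0,.1); c,R=cv2.minEnclosingCircle((p[:,:2]*1000).astype(np.float32))
    print('side',k,len(p),np.median(p[:,2]),np.round(c,1),round(R,1),rect(p[:,:2]))
im=g['im'].astype(int); sub=np.zeros(im.shape[:2],bool); sub[155:265,155:245]=1
blue=sub&(im[...,2]>im[...,0]+60)&(W[...,2]>.003)
print('side tray',blue.sum(),np.median(W[blue][:,2]),rect(W[blue][:,:2]))
E
python3 m.py
```

```text
ring 157 zmed 0.02748694839689203 circ [417.1 220.4] 25.4 rect (array([417. , 221.1]), array([50. , 47.2]), 43.4)
disc 283 zmed 0.02810076982712051 circ [349.1 325.2] 24.9 rect (array([349.4, 324.4]), array([47.7, 47.5]), 89.3)
rtube 77 zmed 0.07795894937102843 circ [446.3  71. ] 20.0 rect (array([446.2,  70.6]), array([39.5, 36.7]), 1.4)
sq 98 zmed 0.07843332293342942 circ [451.2 -87.5] 26.2 rect (array([451.2, -87.8]), array([40.4, 39.9]), -53.3)
short 70 zmed 0.03818699492339406 circ [ 418.9 -203.3] 29.8 rect (array([ 418.2, -203.3]), array([46.4, 39.9]), -62.6)
long 138 zmed 0.03772755901438152 circ [ 367.8 -331.9] 41.2 rect (array([ 368.1, -332.1]), array([72.2, 41.6]), 50.5)
long_all 201 zmed 0.03587015612722011 circ [ 367.8 -331.9] 41.2 rect (array([ 368.2, -332. ]), array([72.2, 41.6]), 50.2)
tray 585 0.010244273923589065 (array([621.2, -19.8]), array([357.2, 127.3]), 88.5)
dark [322. 152.] 7 [ 0.6233 -0.1824  0.0181] (array([ 623. , -182.4]), array([15.5,  1.2]), 1.5)
dark [220.9167 154.8333] 12 [nan nan nan] (array([619.7,  94.7]), array([10.2,  5.6]), -0.2)
top bench [ 0.004  -0.002  -0.0028] -0.0011646932707901625
side bench [ 0.0039 -0.0024 -0.0021] -0.000798274086260653
side ring 202 0.028522759937621378 [419.3 224.3] 25.5 (array([418.7, 224.7]), array([48.4, 48.3]), 30.0)
side rtube 82 0.07810894335488916 [449.6  74.3] 21.2 (array([448.4,  75.7]), array([38.8, 37.2]), 78.5)
side long 118 0.03780465659252236 [ 394.6 -272. ] 105.1 (array([ 394.2, -271.9]), array([209.8,  60.7]), 68.5)
side tray 681 0.010780926786005063 (array([622.5, -17.8]), array([361. , 125.2]), 88.8)
```

>>> servo_tool --pt "14 30 -8 0 0 3" --pt "14 30 -8 0 0 3" --pt "14 30 -8 0 0 3" --pt "14 30 -8 0 0 3" --pt "14 30 -8 0 0 3"

```text
clock: 0.57
tool_pos: [0.2982, -0.4837, 0.1859]
orientation: [180.0, -0.0, -145.1]
force: [0.8, 0.6, 0.0]
opening: 0.0878
```

>>> servo_tool --pt "14 30 -8 0 0 3" --pt "14 30 -8 0 0 3" --pt "14 30 -8 0 0 3" --pt "14 30 -8 0 0 3" --pt "14 30 -8 0 0 3"

```text
clock: 0.98
tool_pos: [0.3684, -0.3337, 0.1462]
orientation: [-180.0, 0.0, -130.1]
force: [0.8, -0.7, 0.5]
opening: 0.0875
```

>>> servo_tool --pt "0 0 0 0 0 0" --pt "0 0 0 0 0 0" --pt "0 0 0 0 0 0"

```text
clock: 1.23
tool_pos: [0.3684, -0.3353, 0.1467]
orientation: [-180.0, -0.0, -130.2]
force: [0.5, -1.0, 0.8]
opening: 0.0874
```

```bash
cat >> h.py <<'E'
def onplane(uv,c,z):
    uv=np.atleast_2d(uv).astype(float); r=np.c_[(uv[:,0]-c['cx'])/c['fx'],-(uv[:,1]-c['cy'])/c['fy'],-np.ones(len(uv))]@rot(c['rotation']).T
    o=np.array(c['origin']); return (o+r*((z-o[2])/r[:,2])[:,None])[:,:2]*1000
E
python3 - <<'E'
from h import *
np.set_printoptions(precision=1,suppress=True)
for n,(v0,v1,u0,u1) in dict(top=(125,190,190,340),side=(158,265,158,245)).items():
    c=viewer.calibration(n); im=np.load(n+'0.npz')['im'].astype(int)
    m=np.zeros(im.shape[:2],np.uint8); m[v0:v1,u0:u1]=(im.max(2)<110)[v0:v1,u0:u1]&((im[...,2]-im[...,0])[v0:v1,u0:u1]<25)
    # inside tray only
    k,l,s,ce=cv2.connectedComponentsWithStats(m)
    for i in range(1,k):
        if 8<s[i,4]<900:
            vv,uu=np.nonzero(l==i); p=onplane(np.c_[uu,vv],c,.019)
            print(n,ce[i],s[i,4],rect(p/1000))
print(ctrl.get_obs())
im,d,c=shot('side'); save(cv2.resize(im[60:260,150:420],None,fx=2.9,fy=2.9),'pics/s1.png')
E
```

```text
top [262.4 154.8] 125 (array([617.6, -18.4]), array([70.2, 68.8]), -1.5)
top [287.  155.2] 38 (array([617.2, -85.7]), array([33.7,  5.5]), -1.9)
top [322.4 154.8] 32 (array([ 614.8, -182. ]), array([39.4,  5.5]), -2.5)
top [220.8 155. ] 21 (array([621.8,  95.7]), array([11.3, 11. ]), -0.9)
top [321. 178.] 9 (array([ 550.7, -176.4]), array([21.9,  0. ]), 88.5)
side [214.5 167.8] 43 (array([ 615.6, -174.4]), array([37.9, 15.9]), 2.4)
side [208.6 187.6] 56 (array([618.7, -74.4]), array([36.5, 18.9]), 8.7)
side [204.2 202.6] 217 (array([619.3, -10.1]), array([81.9, 70.9]), -74.5)
side [195.1 230.4] 50 (array([623.6,  97.7]), array([37.6, 11.9]), -73.0)
{'clock': 1.2333, 'joint_pos': array([-19.6,   7.9, -27.7,   0. , -54.4, -20.6]), 'qvel': array([-1.5,  0.2,  0.5, -0. , -0.1,  0. ]), 'tau': array([  0.9, -36.7,  25. ,   6. ,   0. ,  -0. ]), 'tool_pos': array([ 0.4, -0.3,  0.1]), 'orientation': array([-180. ,   -0. , -130.2]), 'force': array([ 0.5, -1. ,  0.8]), 'moment': array([-0.,  0., -0.]), 'opening': 0.08744688119943893}
```

View pics/s1.png

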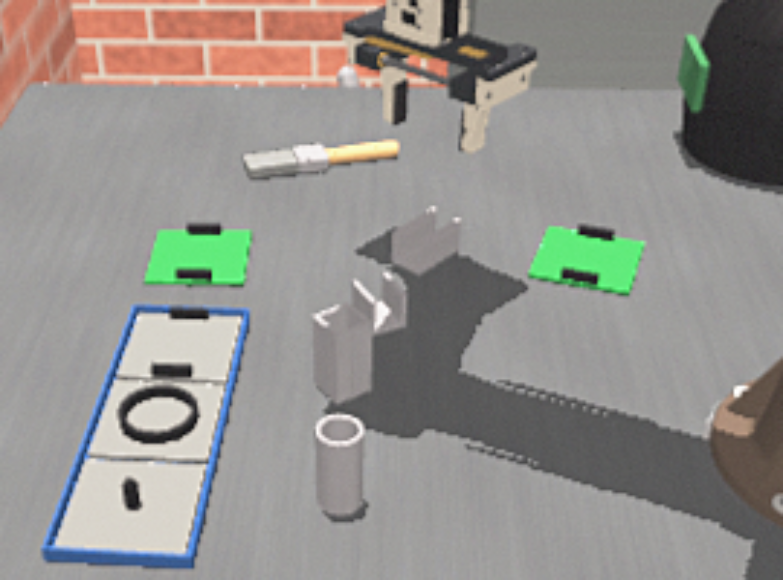

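The gripper is over the long channel at (425,240) in this crop. The short channel is at (380,300) and the square tube behind it. The tray holds stops, collar and post. I'll align and descend partway.

>>> servo_tool --pt "0.5 5 -20 0 0 0.5" --pt "0 0 -20 0 0 0" --pt "0 0 -20 0 0 0" --pt "0 0 -20 0 0 0" --pt "0 0 -10 0 0 0"

```text
clock: 1.7
tool_pos: [0.367, -0.3309, 0.0546]
orientation: [179.9, -0.0, -129.9]
force: [-0.7, 0.0, 0.1]
opening: 0.0877
```

Run:
```python
from h import *
im,d,c=shot('side'); save(cv2.resize(im[70:190,220:380],None,fx=5,fy=5,interpolation=cv2.INTER_CUBIC),'pics/s2.png')
```

```text
(no output)
```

View pics/s2.png

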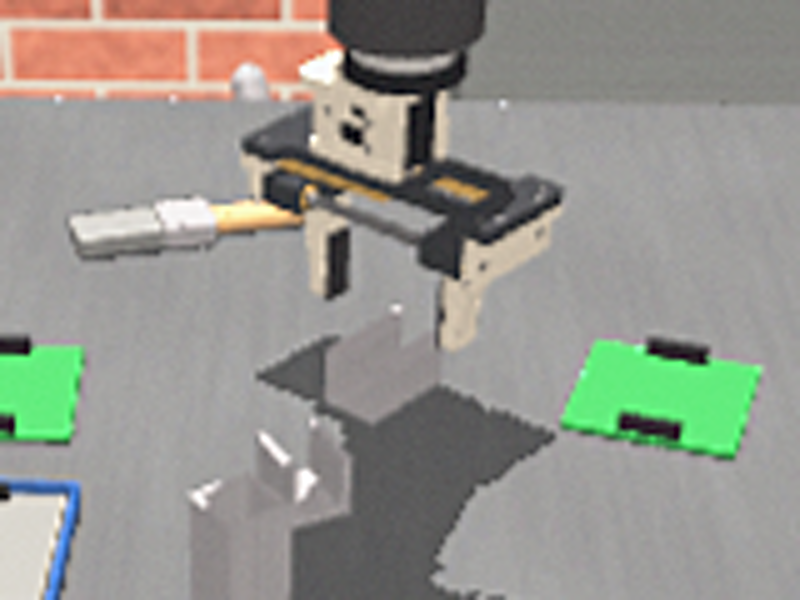

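The fingers at (330,265) and (460,310) straddle the channel at (380,360), and the body's long side lies along the closing line. I'll descend and close.

>>> servo_tool --pt "1 0.5 -12 0 0 0" --pt "0 0 -12 0 0 0" --pt "0 0 -12 0 0 0" --pt "0 0 -8 0 0 0" --pt "0 0 0 0 0 0"

```text
clock: 2.17
tool_pos: [0.3686, -0.3302, 0.0115]
orientation: [179.9, -0.0, -129.8]
force: [-0.3, -0.8, 0.6]
opening: 0.0876
```

>>> servo_tool --pt "0 0 0 0 0 0" --pt "0 0 0 0 0 0" --pt "0 0 0 0 0 0" --pt "0 0 0 0 0 0" --pt "0 0 0 0 0 0" --fingers 30

```text
clock: 2.58
tool_pos: [0.37, -0.3299, 0.0131]
orientation: [-179.9, 0.0, -129.7]
force: [0.6, -0.1, 0.9]
opening: 0.0598
```

>>> servo_tool --pt "0 0 0 0 0 0" --pt "0 0 0 0 0 0" --pt "0 0 0 0 0 0" --pt "0 0 0 0 0 0" --pt "0 0 0 0 0 0"

```text
clock: 3.0
tool_pos: [0.3697, -0.3297, 0.0127]
orientation: [-180.0, 0.0, -129.7]
force: [0.6, 0.9, 3.3]
opening: 0.0399
```

>>> servo_tool --pt "0 0 8 0 0 0" --pt "0 0 20 0 0 0" --pt "0 0 22 0 0 0" --pt "0 0 22 0 0 0" --pt "0 0 8 0 0 0"

```text
clock: 3.42
tool_pos: [0.3707, -0.3303, 0.0955]
orientation: [-179.8, 0.0, -129.7]
force: [0.5, -0.8, -2.7]
opening: 0.0396
```

>>> servo_tool --pt "15 12 0 0 0 3.8" --pt "25 20 0 0 0 3.8" --pt "25 20 0 0 0 3.8" --pt "25 20 0 0 0 3.8" --pt "25 20 0 0 0 3.8"

```text
clock: 3.83
tool_pos: [0.485, -0.2365, 0.0921]
orientation: [179.9, 0.0, -110.6]
force: [0.1, -0.4, -3.6]
opening: 0.0396
```

>>> servo_tool --pt "25 20 0 0 0 3.8" --pt "25 20 0 0 0 3.8" --pt "25 20 0 0 0 3.8" --pt "25 20 0 0 0 3.8" --pt "20 16 0 0 0 3.8"

```text
clock: 4.25
tool_pos: [0.6057, -0.1401, 0.0916]
orientation: [179.9, 0.0, -91.5]
force: [-0.1, -0.6, -2.1]
opening: 0.0398
```

>>> servo_tool --pt "12 10 0 0 0 0" --pt "0 0 -10 0 0 0" --pt "0 0 -10 0 0 0" --pt "0 0 0 0 0 0" --pt "0 0 0 0 0 0"

```text
clock: 4.67
tool_pos: [0.6146, -0.1325, 0.0711]
orientation: [179.8, -0.0, -91.8]
force: [0.5, 0.3, -3.2]
opening: 0.0397
```

Run:
```python
from h import *
im,d,c=shot('side'); np.savez('side3.npz',im=im,d=d,W=cloud(d,c)); A=cv2.resize(im[110:220,150:290],None,fx=4,fy=4,interpolation=cv2.INTER_CUBIC)
im,d,c=shot('top'); np.savez('top3.npz',im=im,d=d,W=cloud(d,c)); B=cv2.resize(im[100:200,230:370],None,fx=4,fy=4,interpolation=cv2.INTER_CUBIC)
save(A,'pics/s3.png')
print(ctrl.get_obs()['tool_pos'])
```

```text
[ 0.61599667 -0.13249485  0.07263897]
```

View pics/s3.png

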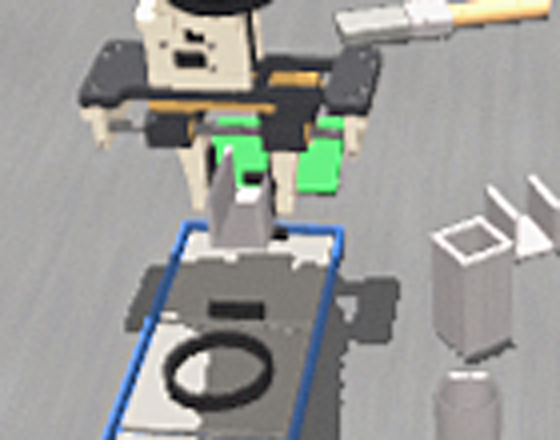

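The held channel at (240,210) hangs level over the stop nest, with the near stop at (237,310) and the far stop at (280,235). I'll check its lengthwise centring within the same camera's frame.

Run:
```python
from h import *
np.set_printoptions(precision=1,suppress=True)
a=np.load('side0.npz');W=a['W'];im=a['im'].astype(int)
for u,v in((208,187),(214,168)):
    w=W[v-5:v+6,u-12:u+13].reshape(-1,3);i=im[v-5:v+6,u-12:u+13].reshape(-1,3).max(1); w=w[i<110]*1000
    print('stop',np.nanpercentile(w[:,:],[5,25,50,75,95],axis=0).T)
w=np.load('side3.npz')['W'][145:172,200:222].reshape(-1,3)*1000
w=w[(w[:,2]>55)&(w[:,2]<105)&(w[:,0]<640)&(w[:,0]>590)]
print('chan',len(w),np.nanpercentile(w,[2,25,50,75,98],axis=0).T)
W=np.load('top3.npz')['W'].reshape(-1,3)*1000
w=W[(W[:,2]>60)&(W[:,2]<110)&(abs(W[:,0]-616)<60)&(abs(W[:,1]+132)<60)];print(len(w))
```

```text
stop [[602.2 610.  620.6 630.2 636.4]
 [-85.  -83.4 -82.4 -80.8 -77.9]
 [  6.6  10.4  13.9  16.9  19.3]]
stop [[ 599.5  607.2  619.4  629.1  635.1]
 [-184.2 -181.8 -180.2 -178.8 -177.4]
 [   8.8   10.7   13.7   16.8   18.6]]
chan 328 [[ 591.9  601.7  623.7  631.5  636.8]
 [-165.7 -134.9 -119.7 -102.7  -94.7]
 [  59.4   62.9   71.2   90.   101.5]]
47
```

>>> servo_tool --pt "2 -3 -8 0 0 0.4" --pt "0 0 -12 0 0 0" --pt "0 0 -12 0 0 0" --pt "0 0 -8 0 0 0" --pt "0 0 -4 0 0 0"

```text
clock: 5.18
tool_pos: [0.6172, -0.1349, 0.0262]
orientation: [179.8, -0.0, -91.4]
force: [-0.2, 0.3, -3.0]
opening: 0.0396
```

>>> servo_tool --pt "0 0 0 0 0 0" --pt "0 0 0 0 0 0" --pt "0 0 0 0 0 0"

```text
clock: 5.43
tool_pos: [0.619, -0.1347, 0.0289]
orientation: [-180.0, -0.0, -91.3]
force: [-0.4, 0.8, -3.3]
opening: 0.0396
```

Run:
```python
from h import *
im,d,c=shot('side'); save(cv2.resize(im[120:220,160:290],None,fx=6,fy=6,interpolation=cv2.INTER_CUBIC),'pics/s4.png')
o=ctrl.get_obs(); print(o['tool_pos'],o['orientation'],o['force'])
W=cloud(d,c)*1000
w=W[150:195,195:225].reshape(-1,3); w=w[(w[:,2]>14)&(w[:,2]<45)&(w[:,0]>600)&(w[:,0]<637)]
f=w[w[:,2]<28]; print(np.percentile(f,[2,25,50,75,98],axis=0).T.round(1))
```

```text
[ 0.61911609 -0.13470264  0.02906639] [-1.79946593e+02 -2.37797972e-03 -9.13286288e+01] [ 0.13156328  0.3685796  -3.44070245]
[[ 601.1  616.2  623.8  631.   636. ]
 [-193.5 -142.  -112.5  -86.8  -48.3]
 [  14.4   17.6   19.5   20.7   25.9]]
```

View pics/s4.png

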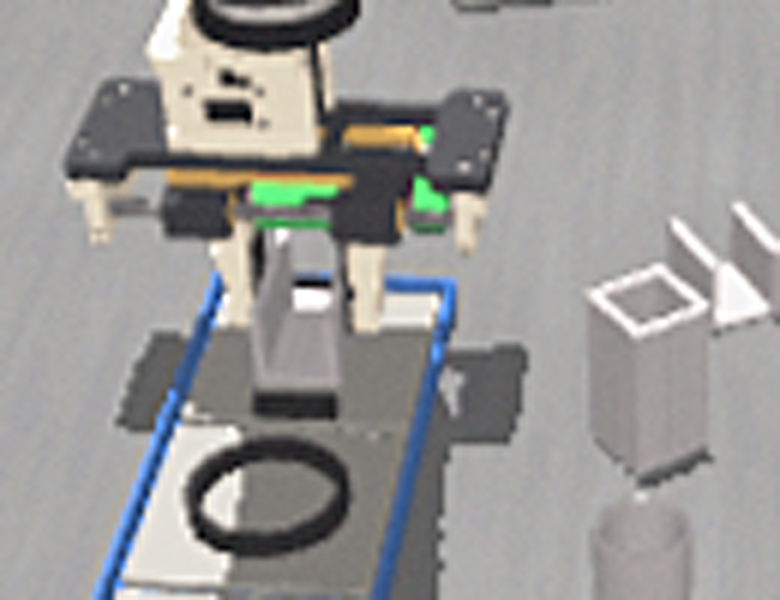

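The channel sits straight behind the near stop at (295,400) and is centred on its width. I'll lower the last 7 mm and release by opening only partly, because of the rim.

>>> servo_tool --pt "0 0 -3 0 0 0" --pt "0 0 -2 0 0 0" --pt "0 0 -1.5 0 0 0" --pt "0 0 0 0 0 0" --pt "0 0 0 0 0 0"

```text
clock: 5.9
tool_pos: [0.6186, -0.1347, 0.022]
orientation: [180.0, 0.0, -91.3]
force: [-0.3, -0.3, -2.3]
opening: 0.0397
```

>>> servo_tool --pt "0 0 -0.7 0 0 0" --pt "0 0 0 0 0 0" --pt "0 0 0 0 0 0"

```text
clock: 6.15
tool_pos: [0.6187, -0.1347, 0.0217]
orientation: [-180.0, -0.0, -91.3]
force: [-2.4, -0.4, 1.1]
opening: 0.0397
```

>>> servo_tool --pt "0 0 0 0 0 0" --pt "0 0 0 0 0 0" --pt "0 0 0 0 0 0" --pt "0 0 0 0 0 0" --fingers 56

```text
clock: 6.48
tool_pos: [0.6189, -0.1348, 0.0215]
orientation: [-180.0, -0.0, -91.3]
force: [-0.7, 0.0, 0.2]
opening: 0.0558
```

>>> servo_tool --pt "0 0 15 0 0 0" --pt "0 0 25 0 0 0" --pt "0 0 30 0 0 0" --pt "0 0 30 0 0 0" --pt "0 0 25 0 0 0"

```text
clock: 6.9
tool_pos: [0.619, -0.1349, 0.1486]
orientation: [-179.9, -0.0, -91.3]
force: [1.0, 0.4, -0.4]
opening: 0.056
```

>>> servo_tool --pt "-10 13 0 0 0 0" --pt "-20 24 0 0 0 0" --pt "-20 24 0 0 0 0" --pt "-20 24 0 0 0 0" --pt "-20 24 0 0 0 0" --fingers 87

```text
clock: 7.32
tool_pos: [0.5277, -0.025, 0.1464]
orientation: [-180.0, 0.0, -91.4]
force: [-0.2, 1.3, 0.3]
opening: 0.083
```

>>> servo_tool --pt "-20 24 0 0 0 0" --pt "-20 24 0 0 0 0" --pt "-20 24 0 0 0 0" --pt "-15 19 0 0 0 0" --pt "-7 8 0 0 0 0"

```text
clock: 7.73
tool_pos: [0.4451, 0.0748, 0.1467]
orientation: [-180.0, 0.1, -91.3]
force: [1.1, -0.1, 0.3]
opening: 0.0865
```

>>> servo_tool --pt "0 0 -20 0 0 0" --pt "0 0 -20 0 0 0" --pt "0 0 -10 0 0 0" --pt "0 0 0 0 0 0"

```text
clock: 8.07
tool_pos: [0.4453, 0.0727, 0.0946]
orientation: [179.8, -0.1, -91.3]
force: [-0.0, -0.4, -0.3]
opening: 0.0873
```

Run:
```python
from h import *
im,d,c=shot('side'); np.savez('side5.npz',im=im,d=d,W=cloud(d,c)); save(cv2.resize(im[100:280,150:350],None,fx=3.3,fy=3.3,interpolation=cv2.INTER_CUBIC),'pics/s5.png')
print(ctrl.get_obs()['tool_pos'])
```

```text
[0.44606508 0.0729486  0.09578375]
```

View pics/s5.png

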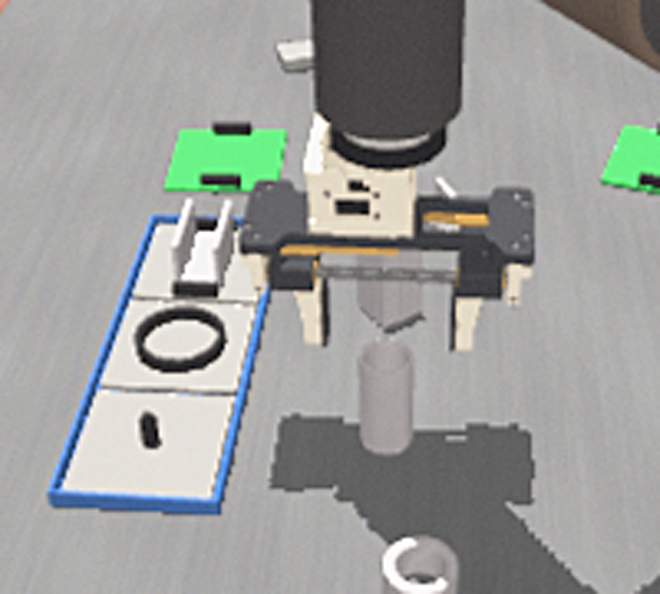

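The channel is seated upright between its stops at (205,245). The fingers at (312,320) and (465,320) straddle the tube at (387,395). I'll descend and grip.

>>> servo_tool --pt "1 0 -14 0 0 0" --pt "0 0 -14 0 0 0" --pt "0 0 -14 0 0 0" --pt "0 0 -12 0 0 0" --pt "0 0 0 0 0 0"

```text
clock: 8.53
tool_pos: [0.4472, 0.0728, 0.0415]
orientation: [179.9, -0.1, -91.4]
force: [-0.1, -0.7, -0.1]
opening: 0.0868
```

>>> servo_tool --pt "0 0 0 0 0 0" --pt "0 0 0 0 0 0" --pt "0 0 0 0 0 0" --pt "0 0 0 0 0 0" --pt "0 0 0 0 0 0" --fingers 30

```text
clock: 8.95
tool_pos: [0.448, 0.0735, 0.043]
orientation: [-179.9, 0.0, -91.3]
force: [0.9, 0.5, 0.5]
opening: 0.0589
```

>>> servo_tool --pt "0 0 0 0 0 0" --pt "0 0 0 0 0 0" --pt "0 0 0 0 0 0" --pt "0 0 0 0 0 0" --pt "0 0 0 0 0 0"

```text
clock: 9.37
tool_pos: [0.4476, 0.0733, 0.0425]
orientation: [180.0, -0.0, -91.3]
force: [-2.0, 0.1, 2.6]
opening: 0.0397
```

>>> servo_tool --pt "0 0 5 0 0 0" --pt "0 0 15 0 0 0" --pt "0 0 20 0 0 0" --pt "0 0 15 0 0 0" --pt "0 0 0 0 0 0"

```text
clock: 9.78
tool_pos: [0.4491, 0.074, 0.1]
orientation: [-179.8, 0.1, -91.3]
force: [1.7, 0.4, -3.4]
opening: 0.04
```

Run:
```python
from h import *
im,d,c=shot('top'); W=cloud(d,c); np.savez('top6.npz',im=im,d=d,W=W)
p=pts(W,306,156,28,.034,.06); print(len(p),np.median(p[:,2]),rect(p[:,:2]) if len(p)>5 else '')
o=ctrl.get_obs(); print(o['tool_pos'],o['force'],o['opening'])
```

```text
159 0.0457939411124797 (array([ 617.2, -138.2]), array([70.8, 42.4]), 88.0)
[0.44835378 0.07374806 0.0985413 ] [-0.29575063 -0.22659253 -3.11725215] 0.0396467711973069
```

Run:
```python
from h import *
im=np.load('top6.npz')['im']; save(cv2.resize(im[128:186,275:337],None,fx=10,fy=10,interpolation=cv2.INTER_NEAREST),'pics/t6.png')
f=np.load('side5.npz'); W=f['W']*1000
w=W[155:195,195:225].reshape(-1,3); p=w[(w[:,2]>40)&(w[:,2]<60)&(w[:,0]>590)&(w[:,0]<645)&(w[:,1]<-80)]
print(len(p),rect(p[:,:2]/1000),np.median(p[:,2]))
```

```text
80 (array([ 619.7, -134.5]), array([72.2, 41.1]), 88.7) 47.4921675855427
```

View pics/t6.png

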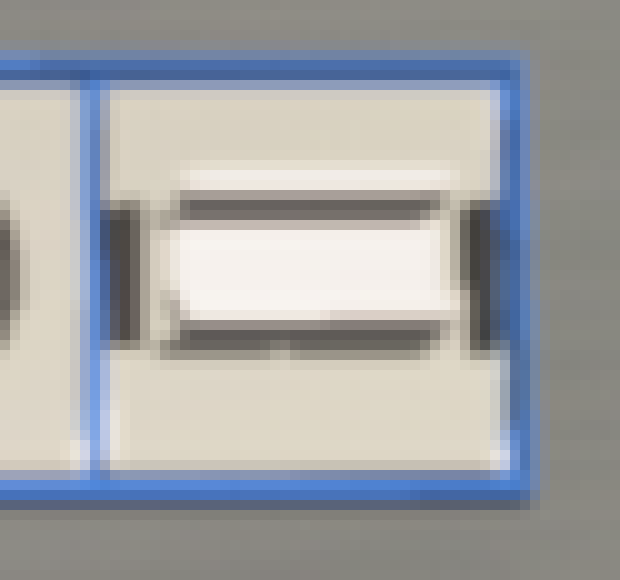

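The channel lies between its two dark stops at (125,275) and (485,275). Its near and far end gaps look slightly unequal, so I'll measure them subpixel.

Run:
```python
from h import *
np.set_printoptions(linewidth=200)
c=viewer.calibration('top')
a=np.load('top0.npz')['im'].mean(2); b=np.load('top6.npz')['im'].mean(2)
print(np.arange(283,330)); print(a[150:160,283:330].mean(0).astype(int)); print(b[145:147,283:330].mean(0).astype(int)); print(b[152:158,283:330].mean(0).astype(int))
for n,u,v,z in [('near in',289.3,155,.019),('far in top',322,155,.019)]+[('u%d'%u,u,146,.049) for u in (293,320)]: print(n,onplane([u,v],c,z))
```

```text
[283 284 285 286 287 288 289 290 291 292 293 294 295 296 297 298 299 300 301 302 303 304 305 306 307 308 309 310 311 312 313 314 315 316 317 318 319 320 321 322 323 324 325 326 327 328 329]
[176 140 102  77  71  97 158 199 206 205 205 205 205 205 205 205 205 205 205 205 205 205 205 205 205 205 205 205 205 205 205 205 205 205 205 206 203 180 122  72  71  90 101 108 130 135 131]
[165 139 162 200 207 206 206 206 207 209 218 227 231 232 233 233 234 233 233 233 233 233 234 234 233 234 233 233 233 232 232 233 232 233 232 230 226 218 209 208 205 184 135 120 141 142 137]
[181 143 104  78  72  99 161 201 208 223 239 242 242 241 241 241 241 241 241 241 241 241 241 241 241 241 240 240 240 240 240 240 240 240 239 233 217 183 119  70  72  93 103 109 131 137 134]
near in [[617.01249535 -92.04604447]]
far in top [[ 614.71721506 -181.95600063]]
u293 [[ 634.97475209 -100.81399147]]
u320 [[ 633.11813458 -173.57658179]]
```

Stop-to-stop midpoint is y = -135.2 and the channel's centre is -137.1 in the same camera frame. It is about 2 mm off centre with about 7 mm of gap at the tighter end, which is acceptable. This also gives the camera-to-robot offset as about (+1.7, +2.3) mm, so the collar is at about (619.3, -16.5).

>>> servo_tool --pt "15 -8 0 0 0 0" --pt "25 -13 0 0 0 0" --pt "25 -13 0 0 0 0" --pt "25 -13 0 0 0 0" --pt "25 -13 0 0 0 0"

```text
clock: 10.25
tool_pos: [0.5628, 0.0124, 0.0958]
orientation: [179.9, -0.0, -91.3]
force: [0.1, 0.4, -3.5]
opening: 0.0402
```

>>> servo_tool --pt "25 -13 0 0 0 0" --pt "20 -11 0 0 0 0" --pt "11 -6 0 0 0 0" --pt "0 0 -10 0 0 0" --pt "0 0 -10 0 0 0"

```text
clock: 10.67
tool_pos: [0.6182, -0.0173, 0.0752]
orientation: [179.9, -0.0, -91.4]
force: [-0.7, 0.9, -3.8]
opening: 0.0396
```

>>> servo_tool --pt "0 0 -5 0 0 0" --pt "0 0 0 0 0 0" --pt "0 0 0 0 0 0"

```text
clock: 10.92
tool_pos: [0.6176, -0.0165, 0.0716]
orientation: [179.9, -0.0, -91.3]
force: [0.2, 0.2, -2.8]
opening: 0.0397
```

Run:
```python
from h import *
im,d,c=shot('side'); save(cv2.resize(im[130:265,140:270],None,fx=4.4,fy=4.4,interpolation=cv2.INTER_CUBIC),'pics/s7.png')
o=ctrl.get_obs(); print(o['tool_pos'],o['orientation'],o['force'],o['opening'])
```

```text
[ 0.61820651 -0.01636021  0.07231009] [ 1.79976244e+02 -1.32165806e-02 -9.12942559e+01] [ 0.657604    0.78224949 -2.91121112] 0.03994068904461784
```

View pics/s7.png

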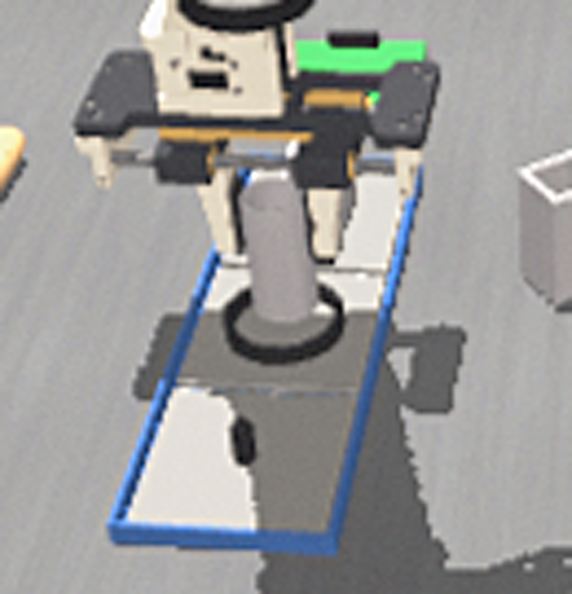

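The tube at (283,250) is over the collar ring at (285,325), well centred. I'll lower it.

>>> servo_tool --pt "1 0 -7 0 0 0" --pt "0 0 -7 0 0 0" --pt "0 0 -4 0 0 0" --pt "0 0 -2 0 0 0" --pt "0 0 0 0 0 0"

```text
clock: 11.38
tool_pos: [0.6193, -0.0168, 0.052]
orientation: [180.0, -0.0, -91.3]
force: [-0.3, 0.3, -3.1]
opening: 0.0399
```

>>> servo_tool --pt "0 0 -0.6 0 0 0" --pt "0 0 0 0 0 0" --pt "0 0 0 0 0 0"

```text
clock: 11.63
tool_pos: [0.6197, -0.0167, 0.0518]
orientation: [-180.0, 0.0, -91.3]
force: [-0.9, -0.0, -4.1]
opening: 0.0397
```

>>> servo_tool --pt "0 0 -0.7 0 0 0" --pt "0 0 0 0 0 0" --pt "0 0 0 0 0 0"

```text
clock: 11.88
tool_pos: [0.6198, -0.0167, 0.0515]
orientation: [-180.0, 0.0, -91.3]
force: [-1.1, 0.2, 1.3]
opening: 0.0396
```

>>> servo_tool --pt "0 0 0 0 0 0" --pt "0 0 0 0 0 0" --pt "0 0 0 0 0 0" --pt "0 0 0 0 0 0" --pt "0 0 0 0 0 0" --fingers 60

```text
clock: 12.3
tool_pos: [0.6198, -0.0167, 0.0511]
orientation: [-180.0, 0.0, -91.3]
force: [1.2, 0.9, -0.8]
opening: 0.0593
```

>>> servo_tool --pt "0 0 10 0 0 0" --pt "0 0 25 0 0 0" --pt "0 0 30 0 0 0" --pt "0 0 30 0 0 0" --pt "0 0 15 0 0 0"

```text
clock: 12.72
tool_pos: [0.6213, -0.0167, 0.1659]
orientation: [-179.7, 0.0, -91.3]
force: [1.0, 0.5, 0.3]
opening: 0.0598
```

>>> servo_tool --pt "-12 14 0 0 0 0" --pt "-22 26 0 0 0 0" --pt "-24 28 0 0 0 0" --pt "-24 28 0 0 0 0" --pt "-24 28 0 0 0 0" --fingers 87

```text
clock: 13.13
tool_pos: [0.5126, 0.108, 0.1619]
orientation: [-180.0, 0.0, -91.4]
force: [-0.2, 0.7, -0.2]
opening: 0.0848
```

>>> servo_tool --pt "-24 28 0 0 0 0" --pt "-24 28 0 0 0 0" --pt "-24 28 0 0 0 0" --pt "-14 18 0 0 0 0" --pt "-10 14 0 0 0 0"

```text
clock: 13.55
tool_pos: [0.4163, 0.2249, 0.1622]
orientation: [-179.9, 0.1, -91.2]
force: [0.4, -0.4, -0.1]
opening: 0.087
```

>>> servo_tool --pt "0 0 -20 0 0 0" --pt "0 0 -35 0 0 0" --pt "0 0 -35 0 0 0" --pt "0 0 -18 0 0 0" --pt "0 0 0 0 0 0"

```text
clock: 13.97
tool_pos: [0.4158, 0.2214, 0.0502]
orientation: [179.8, -0.3, -91.4]
force: [-0.8, -0.6, 0.7]
opening: 0.0872
```

Run:
```python
from h import *
im,d,c=shot('side'); save(cv2.resize(im[130:350,130:370],None,fx=2.7,fy=2.7,interpolation=cv2.INTER_CUBIC),'pics/s8.png')
o=ctrl.get_obs(); print(o['tool_pos'],o['orientation'],o['force'],o['opening'])
```

```text
[0.41692395 0.22239773 0.05226808] [ 1.79879340e+02 -1.70190446e-01 -9.13282464e+01] [ 0.52640736 -0.42879759  0.81345378] 0.0869717960758266
```

View pics/s8.png

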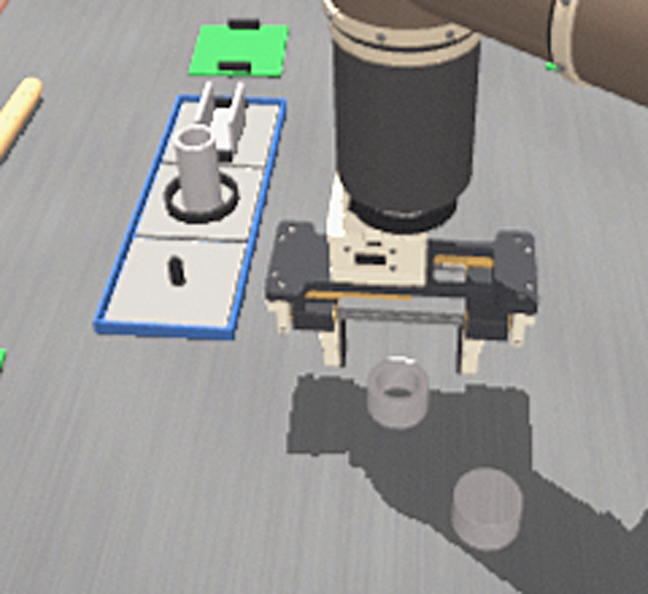

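The tube stands upright in the collar at (197,170). The fingers straddle the ring at (398,392), and the solid disc is apart at (487,508). I'll descend and grip.

>>> servo_tool --pt "1.5 0.5 -12 0 0 0" --pt "0 0 -12 0 0 0" --pt "0 0 -12 0 0 0" --pt "0 0 -7 0 0 0" --pt "0 0 0 0 0 0"

```text
clock: 14.43
tool_pos: [0.4194, 0.224, 0.0105]
orientation: [-180.0, 0.0, -91.3]
force: [-0.2, -0.3, 0.5]
opening: 0.0873
```

>>> servo_tool --pt "0 0 0 0 0 0" --pt "0 0 0 0 0 0" --pt "0 0 0 0 0 0" --pt "0 0 0 0 0 0" --pt "0 0 0 0 0 0" --fingers 40

```text
clock: 14.85
tool_pos: [0.4193, 0.224, 0.0105]
orientation: [-180.0, 0.0, -91.3]
force: [-0.6, 0.4, 0.1]
opening: 0.0591
```

>>> servo_tool --pt "0 0 0 0 0 0" --pt "0 0 0 0 0 0" --pt "0 0 0 0 0 0" --pt "0 0 0 0 0 0"

```text
clock: 15.18
tool_pos: [0.4191, 0.2237, 0.0103]
orientation: [180.0, -0.0, -91.3]
force: [-2.3, -0.4, 5.3]
opening: 0.0501
```

>>> servo_tool --pt "0 0 5 0 0 0" --pt "0 0 20 0 0 0" --pt "0 0 25 0 0 0" --pt "0 0 20 0 0 0" --pt "0 0 0 0 0 0"

```text
clock: 15.6
tool_pos: [0.4208, 0.2253, 0.0837]
orientation: [-179.8, 0.2, -91.3]
force: [0.1, 0.5, -2.2]
opening: 0.0496
```

>>> servo_tool --pt "12 -8 0 0 0 0" --pt "22 -14 0 0 0 0" --pt "24 -15 0 0 0 0" --pt "24 -15 0 0 0 0" --pt "24 -15 0 0 0 0"

```text
clock: 16.02
tool_pos: [0.5256, 0.1558, 0.0794]
orientation: [179.9, -0.0, -91.3]
force: [0.3, 0.6, -2.2]
opening: 0.0498
```

>>> servo_tool --pt "24 -15 0 0 0 0" --pt "24 -15 0 0 0 0" --pt "24 -15 0 0 0 0" --pt "14 -8 0 0 0 0" --pt "9 -5 0 0 0 0"

```text
clock: 16.43
tool_pos: [0.6211, 0.0972, 0.0787]
orientation: [179.9, -0.0, -91.5]
force: [0.2, -0.7, -2.1]
opening: 0.05
```

>>> servo_tool --pt "0 0 -10 0 0 0" --pt "0 0 -10 0 0 0" --pt "0 0 0 0 0 0" --pt "0 0 0 0 0 0"

```text
clock: 16.77
tool_pos: [0.6183, 0.0989, 0.0587]
orientation: [179.8, -0.1, -91.3]
force: [0.0, -0.4, -2.2]
opening: 0.0495
```

Run:
```python
from h import *
im,d,c=shot('side'); save(cv2.resize(im[130:285,140:270],None,fx=3.8,fy=3.8,interpolation=cv2.INTER_CUBIC),'pics/s9.png')
o=ctrl.get_obs(); print(o['tool_pos'],o['orientation'],o['force'],o['opening'])
```

```text
[0.61908327 0.0992069  0.05957598] [ 1.79929171e+02 -3.51141928e-02 -9.12824536e+01] [ 0.46747159  0.29567604 -2.03189212] 0.04997694837537392
```

View pics/s9.png

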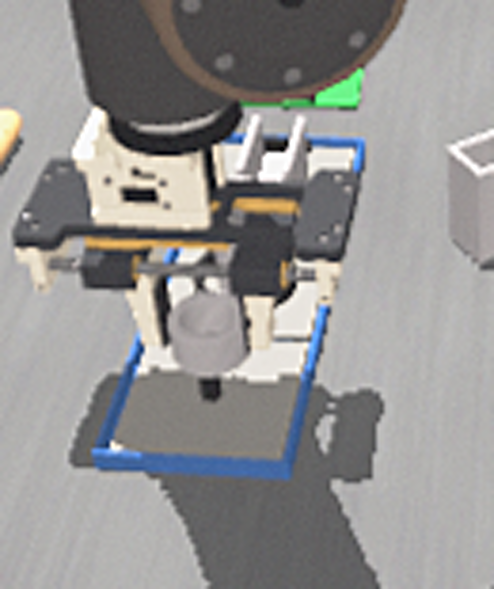

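The ring at (208,330) is above the post at (210,388), laterally in line. I'll lower it over the post.

>>> servo_tool --pt "2 0 -8 0 0 0" --pt "0 0 -10 0 0 0" --pt "0 0 -10 0 0 0" --pt "0 0 -6 0 0 0" --pt "0 0 -3 0 0 0"

```text
clock: 17.23
tool_pos: [0.6211, 0.0984, 0.0212]
orientation: [179.9, -0.1, -91.4]
force: [-0.1, -0.1, -2.3]
opening: 0.0497
```

>>> servo_tool --pt "0 0 -1.5 0 0 0" --pt "0 0 0 0 0 0" --pt "0 0 0 0 0 0"

```text
clock: 17.48
tool_pos: [0.6224, 0.0988, 0.0217]
orientation: [-180.0, 0.0, -91.3]
force: [0.6, 0.2, -2.4]
opening: 0.0497
```

>>> servo_tool --pt "0 0 -1.5 0 0 0" --pt "0 0 -0.8 0 0 0" --pt "0 0 0 0 0 0" --pt "0 0 0 0 0 0"

```text
clock: 17.82
tool_pos: [0.6222, 0.0987, 0.0194]
orientation: [-180.0, 0.0, -91.3]
force: [-0.3, -0.8, -2.9]
opening: 0.0501
```

>>> servo_tool --pt "0 0 0 0 0 0" --pt "0 0 0 0 0 0" --pt "0 0 0 0 0 0" --pt "0 0 0 0 0 0" --pt "0 0 0 0 0 0" --fingers 63

```text
clock: 18.23
tool_pos: [0.6223, 0.0988, 0.0195]
orientation: [-180.0, 0.0, -91.3]
force: [-0.4, 0.8, 0.1]
opening: 0.0629
```

>>> servo_tool --pt "0 0 10 0 0 0" --pt "0 0 25 0 0 0" --pt "0 0 35 0 0 0" --pt "0 0 35 0 0 0" --pt "0 0 35 0 0 0"

```text
clock: 18.65
tool_pos: [0.6219, 0.0985, 0.1616]
orientation: [-180.0, -0.0, -91.3]
force: [1.0, -0.5, -0.4]
opening: 0.0628
```

>>> servo_tool --pt "-15 20 5 0 0 0" --pt "-25 32 5 0 0 0" --pt "-28 35 0 0 0 0" --pt "-28 35 0 0 0 0" --pt "-20 25 0 0 0 0"

```text
clock: 19.07
tool_pos: [0.5084, 0.2424, 0.1706]
orientation: [-179.9, 0.1, -91.3]
force: [0.8, 1.1, -0.7]
opening: 0.0629
```

>>> servo_tool --pt "-20 20 0 0 0 0" --pt "-20 20 0 0 0 0" --pt "0 0 0 0 0 0" --pt "0 0 0 0 0 0"

```text
clock: 19.4
tool_pos: [0.4693, 0.282, 0.1704]
orientation: [-179.9, 0.1, -91.2]
force: [-0.3, -0.5, 0.5]
opening: 0.063
```

Run:
```python
from h import *
im,d,c=shot('top'); W=cloud(d,c); A=cv2.resize(im[120:270,110:415],None,fx=2.5,fy=2.5,interpolation=cv2.INTER_CUBIC); save(A,'pics/t10.png')
for k,u,v,r,z0 in [('ring',221,155,14,.028),('tube',263,152,14,.08),('chan',306,155,24,.034),('sq',291,213,20,.07),('short',333,226,18,.03),('disc',136,258,18,.02)]:
    p=pts(W,u,v,r,z0,.1)
    if len(p)>5: print(k,len(p),np.median(p[:,2]).round(4),rect(p[:,:2]))
im,d,c=shot('side'); save(cv2.resize(im[130:285,140:300],None,fx=3.8,fy=3.8,interpolation=cv2.INTER_CUBIC),'pics/s10.png')
o=ctrl.get_obs(); print(o['tool_pos'],o['force'])
```

```text
ring 184 0.037 (array([620.8,  95.8]), array([50. , 46.5]), -1.0)
tube 79 0.086 (array([617.6, -19.2]), array([38.4, 36.7]), -1.4)
chan 164 0.0458 (array([ 617.3, -138.4]), array([71.1, 41.4]), 88.6)
sq 98 0.0784 (array([451.1, -87.6]), array([40.2, 40. ]), -53.2)
short 67 0.0382 (array([ 418.5, -203.8]), array([45.4, 40.7]), -64.3)
disc 285 0.0282 (array([349.4, 324.3]), array([49.1, 47.5]), 88.1)
[0.47022894 0.28080502 0.1698957 ] [-0.41745778  0.34943435 -0.41971629]
```

View pics/s10.png

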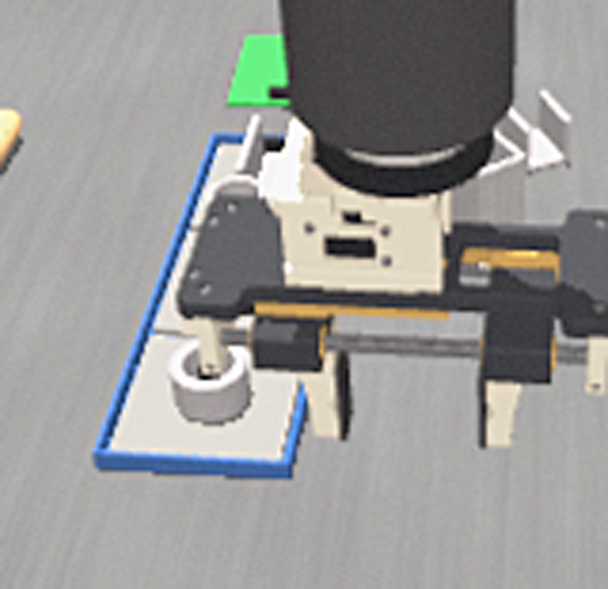

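The ring lies flat over the post at (210,385). One last look from the top.

View pics/t10.png

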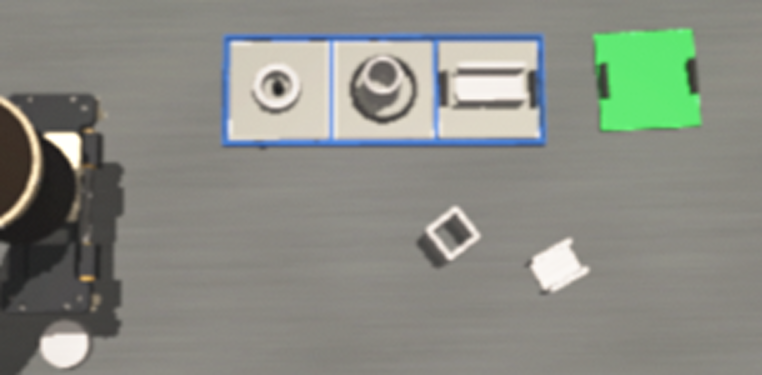

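The ring is on its post at (277,87), the tube stands in the collar at (383,85) and the channel lies between its stops at (490,88). The square tube, short channel and disc have not moved, and the arm is clear, so I'm handing in.

```bash
python3 -c "
from plant import ctrl; print(ctrl.close_job())"
```

```text
the job is handed in; nothing more can be done
None
```

All three parts are in their nests in the blue tray, placed in the order asked: long channel, then round tube, then ring. The job was handed in at about 19.5 s on the robot clock, with the gripper clear of everything.

- **Round tube and ring:** The last pictures show the tube upright inside the collar and the ring flat over the post. Their measured top heights fit being fully seated, allowing for the 2–3 mm that the top camera reads low.
- **Long channel:** It lies open side up between the stops, but the two cameras disagree on how well it is centred. The top camera puts it about 2 mm off centre lengthwise, toward the far (−y) stop, with about 7 mm of gap still left there. The side camera shows it within about 0.5 mm. I left it as it was.
- **Parts not in the job:** The square tube, short channel and disc measured within about 1 mm of where they started. I did not touch the green look-alikes.
- **Forces:** The wrist force stayed below about 6 N in every reading.

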